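# Free the tight bench dog

## Robot

A 6-joint arm with a two-finger parallel gripper is mounted at the origin on a cart in front of the work surface, level with it; the furniture and walls round the work are solid. World frame = base frame: x ahead of the robot, y to its left, z up, the work surface at z = 0. Lengths are in m, angles in rad, forces in N, time in s.
With the tool pointing down it reaches from about 0.4 to 0.825 m from the base axis. Payload 7 kg.
Tool frame: the origin (TCP) lies midway between the tips of the shut fingers; the grasp point (between the pads) lies behind it (hold_point_z is the z of the grasp point in the tool frame, in m); z points along the fingers, y is the line along which they close (so a half turn about z gives the same grasp; the last joint's range is limited). The gripper opens to 85 mm and grips with 20 to 120 N. Pads are 22 mm wide; open, the fingers measure 114 mm over their backs; the gripper's body (76 mm by 85 mm) begins 54 mm behind the grasp point. The pads swing forward as they close: fully open they stand 13 mm farther back than shut.
Start: joints at [1.564, 0.359, 0.012, 0, -1.224, -0.288], TCP at [0.196, 0.646, 0.231] pointing down, gripper open.
Joint ranges: [-3.07, 3.07], [-1.43, 2.12], [-1.02, 1.25], [-3.03, 1.67], [-3.05, -0], [-3.03, 3.03]. Speed limits (rad/s): [2.39, 2.39, 3.01, 3.14, 3.14, 3.14].

## Interface

Orientations are given as a unit quaternion [w, x, y, z].
In Python, from cell import * gives the robot as it stands.
- The arm moves only by the shell command python3 -m pendant 'ROWS'. ROWS is a JSON object of lists of equal length, an entry for each row: "turn": the turn, a rotation vector about the tool's x, y, z in rad, a list of three; "translation": the shift along the tool's x, y, z in m, a list of three; "jaw": the finger opening in m, from 0 to 0.0854. A call has 1 to 5 rows; each row shifts and turns the commanded pose from where the row before left it, along the tool's axes as they then stand; what a row does not reach is not made up. A row lasts 1/8 s, in which the tool goes at most 62.5 mm and 10.7 degrees, less where a joint would pass 70% of its speed; a pose out of reach is approached as far as the arm can. A call is refused whole if a number of a shift passes 0.0625 or a number of a turn 0.188, either way. A call with a gripper value outside its range is refused whole. The fingers move at their own pace and stop on an object; the grip force is fixed at half the most. Time passes only in rows, so rows that do not move let the fingers close. It gives the time, the measured TCP pose, the force, the opening and the grip force at its end, in the units of the state.
- read_state(): the state, without advancing time (a new reading comes with each control period).
- camera(name): name is "scene" or "top"; returns (picture, depth): 400x640x3 uint8, red, green, blue; 400x640 float32, m along the optical axis (not along the pixel's ray), 0 where there is no reading.
- calibration(name): a dict with "mtx" (3x3 intrinsics, pixels), "k1" (the pictures are not rectified: a ray, as slopes to the right and down, at radius r is drawn at 1 + k1 r^2 times it, then the intrinsics apply), "rvec" (rotation vector, rad) and "tvec" (3), from world to camera coordinates, as OpenCV has them. Camera axes: x right, y down, z forward; pixel columns grow to the right and rows downward; lengths in m; the calibration is good to about 2 mm. A picture is of the moment at which its call begins. calibration takes no time and is no camera call.
- finish_job(): hands the job in; it is judged then, once.
The state is a dict: "t": time; "qpos": joint angles; "dq": joint speeds; "joint_torque": joint torques, N m; "ee_pos": TCP position; "orientation": TCP orientation; "ft_force": force on the tool from outside, world axes, zero at the start; "wrist_torque": the same for the moment, N m; "opening": finger opening in m; "grip_force": force on a finger pad.
Only numpy, scipy, OpenCV 4.12 (cv2) and the standard library are available. Lean on these libraries where they do the work, as an engineer would, in place of code of your own. Each camera call takes 0.05 s, during which the arm holds its last target. There are 200 camera calls.

## Task

The square-headed bench dog sits friction-tight in the dog board: free it by twisting it back and forth while pulling it up, without lifting the board off the bench with it, and put it down in the wooden tray. Leave the round-headed dog seated in its hole.

Things in the scene. Friction and masses are not known exactly. Their poses are not given: they have to be found in the camera images.
- square_dog: Bench dog to take out: steel, square head 30x30 mm, 34 tall, on a round shank 22 dia, 34 long, 0.15 kg. Origin: on its axis at the head's underside (board top level); z up. Seated in an end hole, flats square to the board's edges. Gripped over the first 12 mm of rise; a straight pull (18 N) lifts the board too; strokes of 20 deg either side of square, 0.2 N m, rising 2 to 3 mm each, free it.
- round_dog: The other bench dog: same steel, shank and height but a round head of 34 mm diameter. It sits equally tight in the hole at the other end of the board, 180 mm from the square one, and stays there. Origin on its axis at the underside of the head, z up.
- dog_board: Loose plywood dog board, 154 (x) by 280 (y) by 40 mm high, dark edge strips, low rubber feet, 1.4 kg, flat on the bench. Origin: centre of its underside; z up. Three 23 mm holes along its y axis at y = -90, 0, +90 mm; the middle one is empty, either dog may be in either end hole. Spring pads low in the end holes grip the dogs. Only the dog heads stand above its top (z = 40 mm).
- tray: Empty open wooden tray, fixed to the bench to the robot's left of the board: 140 mm (x) by 170 mm (y) outside, 30 mm high, walls and floor 8 mm thick. Origin at the centre of its underside, z up.
There are look-alikes about, which are no part of the job. What is shaped like the square_dog but blue is not meant.

How it is judged:
By the outcome, as a careful person would: the job done as asked, in the order asked, and still so for the second after the job is handed in, with the robot touching nothing.
It also fails if it takes over 48 s, if anything falls off the work surface, if the arm or the gripper's body presses on something with over 40 N, if the wrist force passes 120 N, or if a joint passes its speed limit or range.

## Working session

There is one attempt and no reset: what is moved stays moved. The work goes in short steps, Python scripts to look and compute and a shell command to move; the robot and the scene stay as the last step left them, time stands still between calls to the robot, and variables do not carry over. Pictures are saved under pics/ and viewed, at most 10 in all, crops included, and the job is handed in when it is done.

```bash
ls; mkdir -p pics; python3 - <<'E'
from cell import *
import cv2,numpy as np
s=read_state();print(s)
for n in("scene","top"):
    p,d=camera(n);np.savez(f"pics/{n}0.npz",p=p,d=d);cv2.imwrite(f"pics/{n}0.png",p[:,:,::-1]);c=calibration(n);print(c)
E
```

```text
pics
{'t': 0.0, 'qpos': array([ 1.56409974e+00,  3.59396824e-01,  1.10384710e-02, -3.92069163e-04,
       -1.22410393e+00, -2.88112885e-01]), 'dq': array([-4.71597362e-04,  1.85864930e-04,  6.01101698e-04, -2.07087296e-03,
        6.84769684e-04, -8.88976592e-05]), 'joint_torque': array([-2.68720951e-04, -5.83331680e+01,  2.93406379e+01,  6.93679288e+00,
       -5.84382797e-03, -1.26413951e-05]), 'ee_pos': array([0.19598865, 0.64539656, 0.23034083]), 'orientation': array([ 8.50596876e-04,  9.89145411e-01, -1.46937497e-01, -6.56730034e-05]), 'ft_force': array([-0.68433237, -0.65337655, -0.13914615]), 'wrist_torque': array([-0.02828716, -0.00741625,  0.01262176]), 'grip_force': 0.0, 'opening': 0.08544610636506304}
{'mtx': array([[436.30166484,   0.        , 329.43894394],
       [  0.        , 436.30166484, 201.71834086],
       [  0.        ,   0.        ,   1.        ]]), 'k1': 0.025846578108986384, 'rvec': array([ 2.09793509, -0.82611953,  0.40575225]), 'tvec': array([-0.32892593,  0.28662507,  0.82295541])}
{'mtx': array([[509.54203745,   0.        , 325.21100845],
       [  0.        , 509.54203745, 191.22173495],
       [  0.        ,   0.        ,   1.        ]]), 'k1': -0.019843034926502225, 'rvec': array([ 2.19144899, -2.18557229,  0.03441305]), 'tvec': array([0.1007211 , 0.50802672, 1.32738168])}
```

View pics/top0.png

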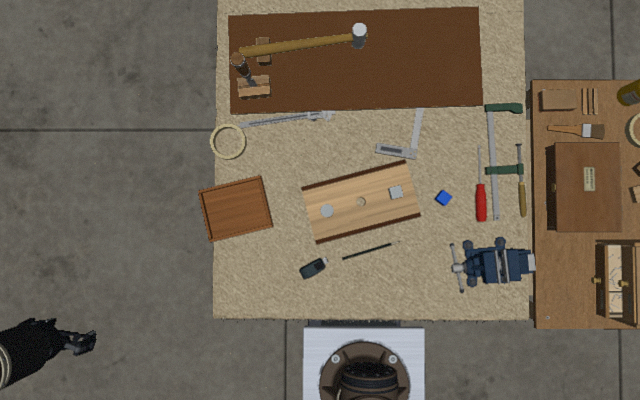

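View pics/scene0.png

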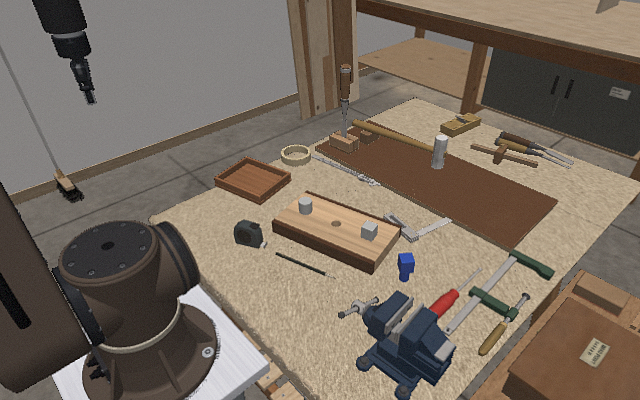

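The top view shows the square dog at about (396,192), the round dog at (327,211), the empty hole at (361,202), the tray at (236,208) and the blue look-alike at (443,198). The scene view agrees, with the square dog at (369,231) and the round dog at (305,206).

```bash
cat > h.py <<'E'
import cv2,numpy as np
from cell import *
def ray(n,uv,z):
    c=calibration(n);K=c["mtx"];R=cv2.Rodrigues(c["rvec"])[0];t=c["tvec"]
    x=cv2.undistortPoints(np.float64(uv).reshape(-1,1,2),K,np.array([c["k1"],0,0,0,0.])).reshape(-1,2)
    d=np.c_[x,np.ones(len(x))]@R;o=-R.T@t
    return o+d*((z-o[2])/d[:,2])[:,None]
def rect(mask,n,z):
    cs=cv2.findContours(mask.astype(np.uint8),0,2)[0];c=max(cs,key=cv2.contourArea)
    w=ray(n,c.reshape(-1,2),z)[:,:2]*1000
    return cv2.minAreaRect(w.astype(np.float32)),len(c)
E
python3 - <<'E'
from h import *
f=np.load("pics/top0.npz");p=f["p"];h=cv2.cvtColor(p,cv2.COLOR_RGB2HSV).astype(int)
def box(m,x0,x1,y0,y1):
    o=np.zeros_like(m);o[y0:y1,x0:x1]=m[y0:y1,x0:x1];return o
g=(h[...,1]<40)&(h[...,2]>110)
print(p[192,396],h[192,396],h[205,380])
print("sq",rect(box(g,380,412,178,206),"top",.074)); print("rd",rect(box(g,315,340,198,224),"top",.074))
tr=(h[...,1]>110)&(h[...,0]<15)
print("tray",rect(box(tr,190,285,165,250),"top",.03))
bd=(h[...,0]<25)&(h[...,1]>75)
dk=box((h[...,2]<100)&(h[...,1]>60),295,425,155,250)
cs=[c for c in cv2.findContours(dk.astype(np.uint8),0,2)[0] if cv2.contourArea(c)>40]
for c in cs: print("strip",cv2.minAreaRect((ray("top",c.reshape(-1,2),.04)[:,:2]*1000).astype(np.float32)))
print("hole",ray("top",[[361,202]],.04))
print("depthpts", f["d"][192,396],f["d"][205,380])
E
```

```text
[158 163 164] [ 95   9 164] [ 18  99 165]
sq (((504.32916259765625, -76.46509552001953), (29.624404907226562, 28.933481216430664), 15.754528045654297), 24)
rd (((457.69256591796875, 96.41397857666016), (30.067676544189453, 30.089712142944336), 0.17724120616912842), 19)
tray (((462.32403564453125, 337.3074951171875), (138.49803161621094, 170.51849365234375), 14.210615158081055), 117)
strip ((412.3718566894531, -7.1452484130859375), (10.81983470916748, 277.5679626464844), 15.145317077636719)
strip ((549.3713989257812, 29.938522338867188), (10.724522590637207, 277.256591796875), 15.165063858032227)
hole [[0.47889951 0.00944802 0.04      ]]
depthpts 1.2722362 1.3118908
```

```bash
python3 -c "
import cv2;a=cv2.imread('pics/top0.png')[150:250,190:460];cv2.imwrite('pics/crop0.png',cv2.resize(a,None,fx=2.9,fy=2.9,interpolation=2))"
```

```text
(no output)
```

View pics/crop0.png

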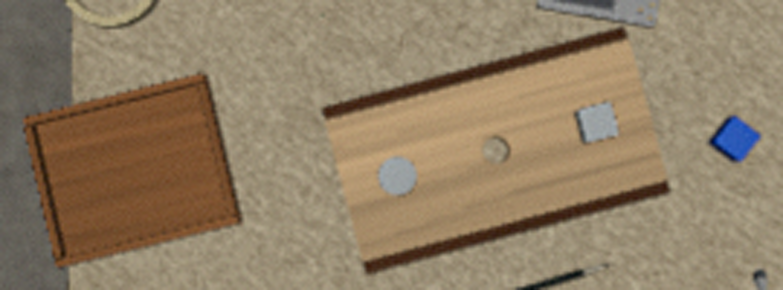

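The crop confirms it: the board is yawed about 15 deg, the square head lies at about (597,122) in the crop and the round one at (397,176). I'll move above the square dog.

```bash
python3 -c "
from cell import *
try: print(hold_point_z)
except Exception as e: print(e)"
for i in 1; do
python3 -m pendant '{"turn":[[0,0,0],[0,0,0],[0,0,0],[0,0,0],[0,0,0]],"translation":[[0.039,0.046,0],[0.039,0.046,0],[0.039,0.046,0],[0.039,0.046,0],[0.039,0.046,0]],"jaw":[0.085,0.085,0.085,0.085,0.085]}'; done
python3 -m pendant '{"turn":[[0,0,0],[0,0,0],[0,0,0],[0,0,0],[0,0,0]],"translation":[[0.039,0.046,0],[0.039,0.046,0],[0.039,0.046,0],[0.039,0.046,0],[0.039,0.046,0]],"jaw":[0.085,0.085,0.085,0.085,0.085]}'
python3 -c "
from cell import *
s=read_state();print(s['qpos'],s['ee_pos'],s['orientation'])"
```

```text
-0.0187
t: 0.72
ee_pos: [0.3162, 0.3671, 0.2312]
orientation: [0.0, 0.989, -0.147, -0.0]
ft_force: [1.0, 0.3, 0.1]
opening: 0.085
grip_force: 0.0
t: 1.35
ee_pos: [0.4359, 0.0905, 0.2315]
orientation: [-0.0, 0.989, -0.147, 0.0]
ft_force: [0.7, 1.0, 0.3]
opening: 0.0851
grip_force: 0.0
[ 6.50085013e-01 -3.13883178e-02 -4.66300563e-01 -3.93419552e-05
 -1.13524773e+00  6.26453600e-01] [0.43592257 0.09052048 0.23146793] [-2.40089732e-04  9.89194794e-01 -1.46606814e-01  2.09549437e-04]
```

```bash

python3 -m pendant '{"turn":[[0,0,0],[0,0,0],[0,0,0],[0,0,0.169],[0,0,0.169]],"translation":[[0.038,0.0465,0],[0.038,0.0465,0],[0.0375,0.0465,0],[0,0,0.02],[0,0,0.02]],"jaw":[0.085,0.085,0.085,0.085,0.085]}'
python3 -m pendant '{"turn":[[0,0,0.169],[0,0,0.169],[0,0,0.169],[0,0,0.169],[0,0,0]],"translation":[[0,0,0.02],[0,0,0.02],[0,0,0.02],[0,0,0],[0,0,0]],"jaw":[0.085,0.085,0.085,0.085,0.085]}'
python3 - <<'E'
from h import *
s=read_state();print(s['qpos'],s['ee_pos'],s['orientation'],s['ft_force'])
w,x,y,z=s['orientation'];print(np.degrees(2*np.arctan2(y,x)))
for n in("scene","top"):
    p,d=camera(n);np.savez(f"pics/{n}1.npz",p=p,d=d)
a=np.load("pics/scene1.npz")["p"][130:300,250:470,::-1];cv2.imwrite("pics/s1.png",cv2.resize(a,None,fx=3,fy=3,interpolation=2))
E
```

```text
t: 1.98
ee_pos: [0.5035, -0.0753, 0.1904]
orientation: [0.0, 0.949, -0.315, -0.0]
ft_force: [-0.3, 1.0, -0.4]
opening: 0.0851
grip_force: 0.0
t: 2.6
ee_pos: [0.5034, -0.0741, 0.1309]
orientation: [0.0, 0.794, -0.608, -0.0]
ft_force: [0.3, -0.1, 0.2]
opening: 0.0849
grip_force: 0.0
[ 2.40240497e-01  1.79293984e-01 -4.87032956e-01 -3.10081622e-05
 -9.05461974e-01  2.28772783e-02] [ 0.50344407 -0.07413233  0.13089932] [ 3.79291541e-04  7.93748537e-01 -6.08245850e-01 -3.20302813e-04] [ 0.28694004 -0.13883595  0.24835662]
-74.9255593815719
```

View pics/s1.png

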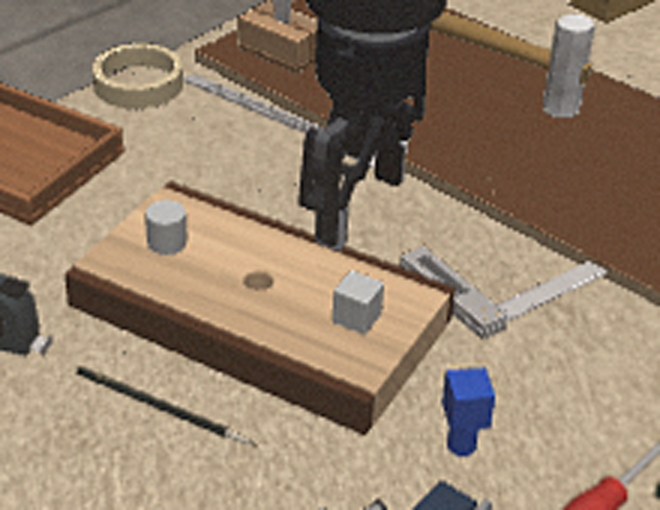

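The crop shows the square head at (357,300). One fingertip is at (330,245) and the other at about (390,180). I'll check this by projecting the TCP, and cross-check the dog position from the scene view.

```bash
python3 - <<'E'
from h import *
c=calibration("scene")
def pr(P): return (cv2.projectPoints(np.float64([P]),c["rvec"],c["tvec"],c["mtx"],np.array([c["k1"],0,0,0,0.]))[0].ravel()-[250,130])*3
print("tcp",pr([.5034,-.0741,.131]),"head top",pr([.504,-.076,.074]))
th=np.radians(-74.93);y=np.array([np.sin(th),-np.cos(th)])
for s in(-1,1): print("finger",pr([*(np.array([.5034,-.0741])+s*.045*y),.146]))
p=np.load("pics/scene1.npz")["p"];h=cv2.cvtColor(p,cv2.COLOR_RGB2HSV).astype(int)
m=(h[...,1]<40)&(h[...,2]>165);m[:,:355]=0;m[:,382:]=0;m[:218]=0;m[:232+4][:0]=0;m[245:]=0
ys,xs=np.nonzero(m);print(len(xs))
print("top face centre from scene",rect(m,"scene",.074))
E
```

```text
tcp [359.33116882 224.04183363] head top [357.66561536 283.44454298]
finger [388.16046051 177.54232084]
finger [330.92760054 240.27926014]
101
top face centre from scene (((502.2290344238281, -77.53565979003906), (28.035728454589844, 28.175392150878906), 13.846002578735352), 21)
```

```bash

python3 -m pendant '{"turn":[[0,0,0],[0,0,0],[0,0,0],[0,0,0]],"translation":[[0.002,0,0.025],[0,0,0.03],[0,0,0.02],[0,0,0.011]],"jaw":[0.085,0.085,0.085,0.06]}'
python3 -m pendant '{"turn":[[0,0,0],[0,0,0],[0,0,0],[0,0,0],[0,0,0]],"translation":[[0,0,0],[0,0,0],[0,0,0],[0,0,0],[0,0,0]],"jaw":[0.02,0.02,0.02,0.02,0.02]}'
python3 -c "
from cell import *
s=read_state();print(s['ee_pos'],s['orientation'],s['ft_force'],s['wrist_torque'],s['opening'],s['grip_force'])"
```

```text
t: 3.2
ee_pos: [0.504, -0.0761, 0.0446]
orientation: [0.0, 0.794, -0.608, -0.0]
ft_force: [-1.4, 0.1, -0.3]
opening: 0.069
grip_force: 0.0
t: 3.82
ee_pos: [0.5049, -0.0759, 0.046]
orientation: [-0.001, 0.794, -0.609, 0.001]
ft_force: [-1.1, 0.3, 4.2]
opening: 0.0292
grip_force: 61.6
[ 0.50493507 -0.07591136  0.04600164] [-5.24891215e-04  7.93523740e-01 -6.08538798e-01  5.74370459e-04] [-1.08353273  0.27585058  4.18637824] [ 0.03240985 -0.13386581 -0.01512057] 0.029174730702386 61.60315990447998
```

```bash

python3 -m pendant '{"turn":[[0,0,0.175],[0,0,0.175]],"translation":[[0,0,-0.001],[0,0,-0.001]],"jaw":[0.02,0.02]}'
python3 -m pendant '{"turn":[[0,0,-0.175],[0,0,-0.175],[0,0,-0.175],[0,0,-0.175]],"translation":[[0,0,-0.0006],[0,0,-0.0006],[0,0,-0.0006],[0,0,-0.0006]],"jaw":[0.02,0.02,0.02,0.02]}'
python3 -c "
from h import *
s=read_state();print(s['ee_pos'],s['orientation'],s['ft_force'],s['wrist_torque'],s['opening'],s['grip_force'])
p,d=camera('scene');cv2.imwrite('pics/s2.png',cv2.resize(p[130:300,250:470,::-1],None,fx=3,fy=3,interpolation=2))"
```

```text
t: 4.08
ee_pos: [0.5038, -0.076, 0.0468]
orientation: [-0.0, -0.673, 0.739, 0.0]
ft_force: [2.3, -1.3, -8.5]
opening: 0.0289
grip_force: 60.2
t: 4.58
ee_pos: [0.503, -0.076, 0.0488]
orientation: [0.0, 0.888, -0.459, -0.001]
ft_force: [0.3, 0.7, -6.9]
opening: 0.0288
grip_force: 60.4
[ 0.50304917 -0.07601372  0.04883362] [ 4.09954556e-04  8.88368843e-01 -4.59129176e-01 -1.01473296e-03] [ 0.28398045  0.68503387 -6.92510328] [ 0.15867291 -0.26272767 -0.16166714] 0.028808318404452762 60.38257420063019
```

View pics/s2.png

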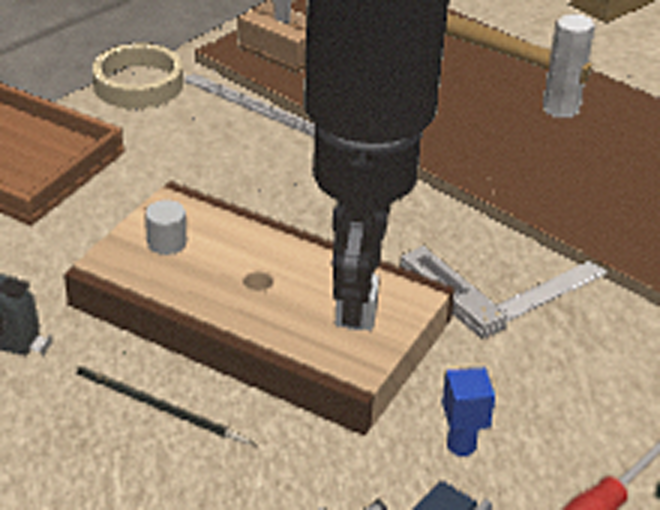

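The board has not moved, the dog is turning in the gripper at about (355,320), and the pull is about 7 N. I'll continue the strokes.

```bash

python3 -m pendant '{"turn":[[0,0,0.175],[0,0,0.175],[0,0,0.175],[0,0,0.175]],"translation":[[0,0,-0.0006],[0,0,-0.0006],[0,0,-0.0006],[0,0,-0.0006]],"jaw":[0.02,0.02,0.02,0.02]}'
python3 -m pendant '{"turn":[[0,0,-0.175],[0,0,-0.175],[0,0,-0.175],[0,0,-0.175]],"translation":[[0,0,-0.0006],[0,0,-0.0006],[0,0,-0.0006],[0,0,-0.0006]],"jaw":[0.02,0.02,0.02,0.02]}'
python3 -m pendant '{"turn":[[0,0,0.175],[0,0,0.175],[0,0,0.175],[0,0,0.175]],"translation":[[0,0,-0.0006],[0,0,-0.0006],[0,0,-0.0006],[0,0,-0.0006]],"jaw":[0.02,0.02,0.02,0.02]}'
python3 -c "
from h import *
p,d=camera('scene');cv2.imwrite('pics/s3.png',cv2.resize(p[130:300,250:470,::-1],None,fx=3,fy=3,interpolation=2))"
```

```text
t: 5.12
ee_pos: [0.5038, -0.076, 0.0515]
orientation: [-0.0, -0.672, 0.74, 0.0]
ft_force: [1.7, -1.4, -7.1]
opening: 0.0291
grip_force: 60.3
t: 5.62
ee_pos: [0.5033, -0.0761, 0.0539]
orientation: [0.0, 0.888, -0.46, -0.001]
ft_force: [0.9, 0.4, -5.3]
opening: 0.0291
grip_force: 60.5
t: 6.12
ee_pos: [0.504, -0.076, 0.0566]
orientation: [-0.0, -0.672, 0.74, 0.0]
ft_force: [1.2, -0.2, -4.9]
opening: 0.0289
grip_force: 60.7
```

View pics/s3.png

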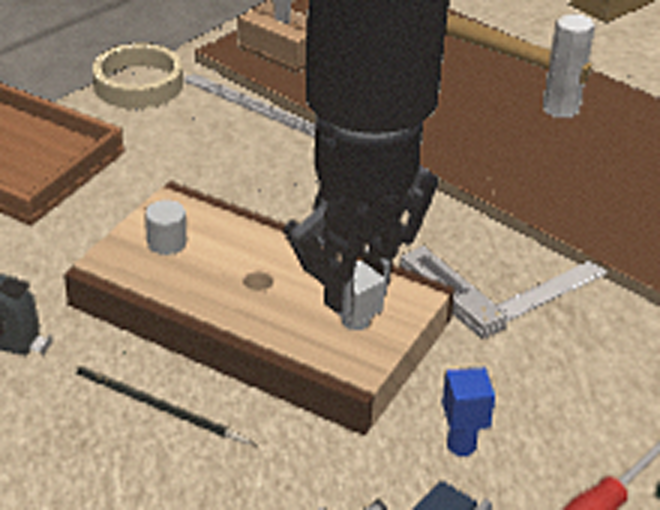

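The shank now shows under the head at about (355,320), so the dog is rising in the grip and the board stays flat. I'll do two more strokes, return to square, then ease upward.

```bash

python3 -m pendant '{"turn":[[0,0,-0.175],[0,0,-0.175],[0,0,-0.175],[0,0,-0.175]],"translation":[[0,0,-0.0006],[0,0,-0.0006],[0,0,-0.0006],[0,0,-0.0006]],"jaw":[0.02,0.02,0.02,0.02]}'
python3 -m pendant '{"turn":[[0,0,0.175],[0,0,0.175],[0,0,0.175],[0,0,0.175]],"translation":[[0,0,-0.0006],[0,0,-0.0006],[0,0,-0.0006],[0,0,-0.0006]],"jaw":[0.02,0.02,0.02,0.02]}'
python3 -m pendant '{"turn":[[0,0,-0.175],[0,0,-0.175],[0,0,0],[0,0,0]],"translation":[[0,0,-0.0006],[0,0,-0.0006],[0,0,-0.002],[0,0,-0.003]],"jaw":[0.02,0.02,0.02,0.02]}'
```

```text
t: 6.68
ee_pos: [0.5039, -0.076, 0.0593]
orientation: [0.0, 0.889, -0.458, -0.0]
ft_force: [-0.2, -0.1, -0.6]
opening: 0.0287
grip_force: 61.1
t: 7.18
ee_pos: [0.5039, -0.076, 0.0616]
orientation: [-0.0, -0.673, 0.739, 0.0]
ft_force: [-0.4, -0.2, -2.4]
opening: 0.0288
grip_force: 61.1
t: 7.68
ee_pos: [0.5041, -0.076, 0.068]
orientation: [0.0, 0.792, -0.61, -0.0]
ft_force: [0.0, -0.5, -0.7]
opening: 0.0288
grip_force: 61.1
```

```bash

python3 -m pendant '{"turn":[[0,0,0],[0,0,0],[0,0,0],[0,0,0],[0,0,0]],"translation":[[0,0,-0.008],[0,0,-0.01],[0,0,-0.02],[0,0,-0.03],[0,0,-0.024]],"jaw":[0.02,0.02,0.02,0.02,0.02]}'
python3 -c "
from h import *
p,d=camera('scene');cv2.imwrite('pics/s4.png',cv2.resize(p[80:300,200:470,::-1],None,fx=2.6,fy=2.6,interpolation=2))"
```

```text
t: 8.3
ee_pos: [0.5045, -0.076, 0.1618]
orientation: [-0.0, 0.793, -0.609, 0.0]
ft_force: [-0.5, -0.2, -1.6]
opening: 0.029
grip_force: 61.1
```

View pics/s4.png

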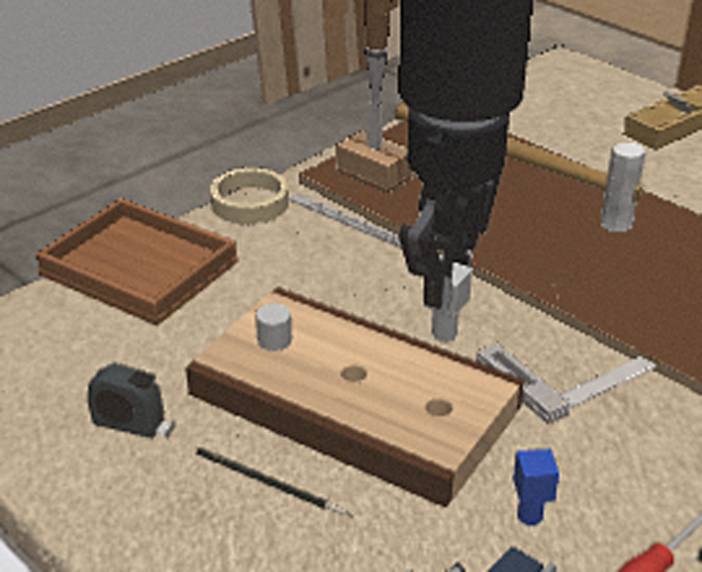

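The dog is out of its hole and held at (445,310), with two empty holes in the board and the round dog still seated at (273,327). I'll carry it to the tray.

```bash

python3 -m pendant '{"turn":[[0,0,0],[0,0,0],[0,0,0],[0,0,0],[0,0,0]],"translation":[[-0.030,-0.005,0],[-0.055,-0.009,0],[-0.055,-0.009,0],[-0.055,-0.009,0],[-0.055,-0.009,0]],"jaw":[0.02,0.02,0.02,0.02,0.02]}'
python3 -m pendant '{"turn":[[0,0,0],[0,0,0],[0,0,0],[0,0,0],[0,0,0]],"translation":[[-0.055,-0.009,0],[-0.055,-0.009,0],[-0.040,-0.006,0],[-0.010,-0.001,0],[0,0,0]],"jaw":[0.02,0.02,0.02,0.02,0.02]}'
python3 -m pendant '{"turn":[[0,0,0],[0,0,0],[0,0,0],[0,0,0],[0,0,0]],"translation":[[0,0,0.03],[0,0,0.035],[0,0,0.025],[0,0,0.012],[0,0,0.004]],"jaw":[0.02,0.02,0.02,0.02,0.02]}'
```

```text
t: 8.98
ee_pos: [0.4787, 0.1779, 0.1608]
orientation: [-0.001, 0.793, -0.609, 0.0]
ft_force: [1.3, -0.8, -1.4]
opening: 0.0291
grip_force: 61.2
t: 9.6
ee_pos: [0.4615, 0.3372, 0.1599]
orientation: [0.0, 0.794, -0.608, -0.0]
ft_force: [0.3, -0.8, -0.9]
opening: 0.029
grip_force: 61.2
t: 10.22
ee_pos: [0.4621, 0.3363, 0.0539]
orientation: [0.0, 0.793, -0.609, 0.0]
ft_force: [0.0, 0.3, -1.4]
opening: 0.029
grip_force: 61.1
```

```bash

for r in 1; do python3 -m pendant '{"turn":[[0,0,0],[0,0,0],[0,0,0]],"translation":[[0,0,0.002],[0,0,0.0015],[0,0,0.001]],"jaw":[0.02,0.02,0.02]}'; done
python3 -c "
from h import *
p,d=camera('scene');cv2.imwrite('pics/s5.png',cv2.resize(p[100:260,180:400,::-1],None,fx=3,fy=3,interpolation=2))"
```

```text
t: 10.6
ee_pos: [0.462, 0.3374, 0.0499]
orientation: [-0.001, 0.793, -0.609, -0.0]
ft_force: [0.6, 0.6, -1.6]
opening: 0.0293
grip_force: 61.1
```

View pics/s5.png

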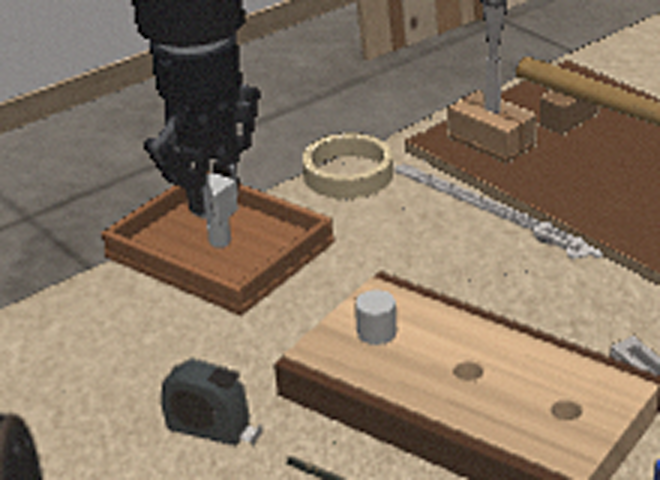

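The dog's shank foot, at about (218,240), is over the middle of the tray and close to the floor. I'll lower until it touches.

```bash

python3 -m pendant '{"turn":[[0,0,0],[0,0,0]],"translation":[[0,0,0.001],[0,0,0.0005]],"jaw":[0.02,0.02]}'
python3 -m pendant '{"turn":[[0,0,0],[0,0,0]],"translation":[[0,0,0.0005],[0,0,0.0005]],"jaw":[0.02,0.02]}'
```

```text
t: 10.9
ee_pos: [0.4619, 0.3373, 0.0484]
orientation: [-0.0, 0.794, -0.609, 0.0]
ft_force: [-2.9, -1.5, 6.9]
opening: 0.0292
grip_force: 62.2
t: 11.15
ee_pos: [0.4619, 0.3373, 0.0484]
orientation: [-0.0, 0.794, -0.608, 0.0]
ft_force: [-6.8, -1.8, 16.6]
opening: 0.0294
grip_force: 63.5
```

```bash

python3 -m pendant '{"turn":[[0,0,0],[0,0,0],[0,0,0],[0,0,0],[0,0,0]],"translation":[[0,0,-0.0007],[0,0,0],[0,0,0],[0,0,0],[0,0,0]],"jaw":[0.02,0.032,0.036,0.045,0.055]}'
python3 -m pendant '{"turn":[[0,0,0],[0,0,0],[0,0,0],[0,0,0],[0,0,0]],"translation":[[0,0,0],[0,0,0],[0,0,-0.01],[0,0,-0.03],[0,0,-0.05]],"jaw":[0.07,0.075,0.075,0.075,0.075]}'
python3 -m pendant '{"turn":[[0,0,0],[0,0,0],[0,0,0],[0,0,0]],"translation":[[0,0,-0.05],[0,0,-0.03],[0,0,0],[0,0,0]],"jaw":[0.075,0.075,0.075,0.075]}'
python3 -c "
from h import *
p,d=camera('scene');cv2.imwrite('pics/s6.png',cv2.resize(p[100:290,200:430,::-1],None,fx=3,fy=3,interpolation=2))"
```

```text
t: 11.78
ee_pos: [0.4618, 0.3371, 0.0475]
orientation: [0.0, 0.793, -0.609, 0.0]
ft_force: [-0.0, 0.5, -0.5]
opening: 0.0551
grip_force: 0.0
t: 12.4
ee_pos: [0.4611, 0.3362, 0.1378]
orientation: [0.002, 0.793, -0.609, -0.0]
ft_force: [1.2, 1.3, -0.4]
opening: 0.0747
grip_force: 0.0
t: 12.9
ee_pos: [0.4614, 0.3368, 0.2176]
orientation: [0.0, 0.793, -0.609, -0.0]
ft_force: [-0.5, -0.6, -0.7]
opening: 0.0753
grip_force: 0.0
```

View pics/s6.png

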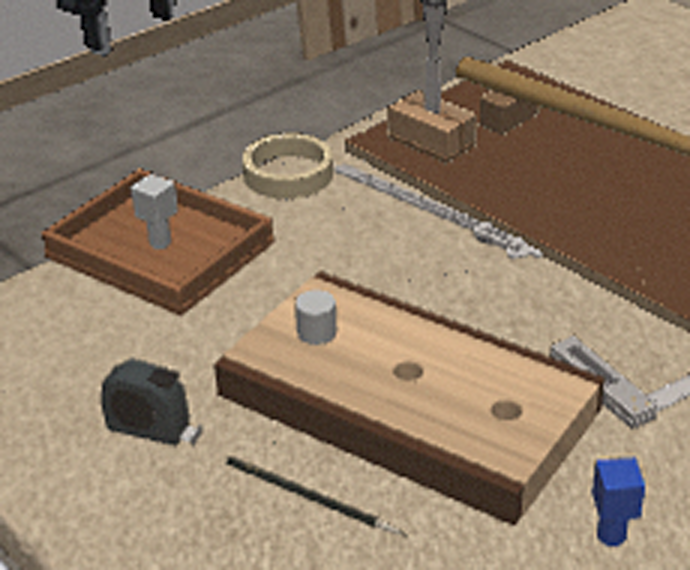

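The square dog stands in the tray at (157,210). The round dog is still seated at (315,317), and the gripper is clear of everything.

```bash
python3 -c "
from cell import *
print(finish_job())"
```

```text
the job is handed in; nothing more can be done
None
```

The square dog was twisted free without lifting the board and now stands in the tray, the round dog is still seated, and the job was handed in at about 13 s.

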